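# Peel the top tray off a clinging stack and hold it over the light panel

## Robot

A 6-joint arm with a two-finger parallel gripper is mounted at the origin on the work surface. World frame = base frame: x ahead of the robot, y to its left, z up, the work surface at z = 0. Lengths are in mm, angles in rad, forces in N, time in s.
With the tool pointing down it reaches from about 300 to 775 mm from the base axis. Payload 14.6 kg.
Tool frame: the origin (TCP) lies at the very end of the fingers, on their centre line; the grasp point (between the pads) lies 19 mm behind it; z points along the fingers, y is the line along which they close (so a half turn about z gives the same grasp; the last joint's range is limited). The gripper opens to 94 mm and grips with 3 to 60 N. Pads are 16 mm wide; open, the fingers measure 119 mm over their backs; the gripper's body (75 mm by 177 mm) begins 78 mm behind the grasp point.
Start: joints at [-0.067, 0.3, 1.521, -0, 1.321, -0.067], TCP at [549.99, -0.002, 205.446] pointing down, gripper open.
Joint ranges: [-3.03, 3.03], [-0.79, 2.21], [0.23, 2.52], [-1.04, 4.18], [0, 3.07], [-2.55, 2.55]. Speed limits (rad/s): [2.22, 2.22, 2.57, 3.14, 3.14, 3.14].

## Interface

Orientations are given as [roll, pitch, yaw] about the fixed x, y, z axes, in that order (R = Rz(yaw) Ry(pitch) Rx(roll)).
In Python, from cell import manip gives the robot as it stands.
- The arm moves only by the tool servo_tool, never from a script. Its argument "motion" is a list that holds one entry, the list of rows, each a list of 7 numbers: the shift along the world's x, y, z as a fraction of full scale, then the turn, a rotation vector about the world's x, y, z as a fraction of full scale, then the closure, from 0 (fully open) to 1 (shut). In form: [[[x, y, z, rx, ry, rz, gripper], ...]]. A call has 1 to 10 rows; each row is the pose to reach, as a shift and turn from the pose commanded when the call began, turning the shorter way round; what a row does not reach only later rows make up. Full scale, the value 1, is 0.5 m for a shift and pi rad for a turn. A row lasts 1/10 s, in which the tool goes at most 50 mm and 8.59 degrees, less where a joint would pass 70% of its speed; a pose out of reach is approached as far as the arm can. A call with a number of a shift or a turn outside -1 to 1 is refused whole. A call with a gripper value outside its range is refused whole. The fingers move at their own pace and stop on an object; "newtons" is the grip in N (left out, the last holds). Time passes only in rows, so rows that repeat a pose let the fingers close. It gives the time, the measured TCP pose, the force, the opening and the grip force at its end, in the units of the state.
- manip.read_state(): the state, without advancing time (a new reading comes with each control period).
- manip.camera(name): name is "scene" or "side" or "wrist"; returns a dict with "frame" (420x560x3 uint8, red, green, blue), "range_z" (420x560 float32, mm along the optical axis (not along the pixel's ray), 0 where there is no reading), "vfov" (degrees; the focal length in pixels is half the picture's height over the tangent of half this angle, whatever the lens; pixels are square), "cx", "cy" (the principal point, pixels), "cam_to_world" (4x4, takes a point from camera to world coordinates). Camera axes: x right, y down, z forward; pixel columns grow to the right and rows downward; lengths in mm; the calibration is good to about 2 mm. A picture is of the moment at which its call begins.
- manip.sign_off(): hands the job in; it is judged then, once.
The state is a dict: "clock": time; "joints": joint angles; "qd": joint speeds; "effort": joint torques, N m; "eef_pos": TCP position; "eef_rot": TCP orientation; "wrist_force": force on the tool from outside, world axes, zero at the start; "moment": the same for the moment, N m; "finger_gap": finger opening in mm; "finger_force": force on a finger pad.
Only numpy, scipy, OpenCV 4.12 (cv2) and the standard library are available. Lean on these libraries where they do the work, as an engineer would, in place of code of your own. Each camera call takes 0.05 s, during which the arm holds its last target. There are 200 camera calls.

## Task

The moulded trays in the stack cling together: take the top tray by its own upright grip tab (the tallest one) and peel it off by raising that corner first, a good two centimetres, while the opposite corner still sits in the stack; then lift it free, leaving the other trays where they are. Hold it level, right side up, over the middle of the light panel about 10 cm above it, touching nothing else, and finish while still holding it there. Leave everything else on the table alone.

Things in the scene. Friction and masses are not known exactly. Their poses are not given: they have to be found in the camera images.
- tray_center (a point): the top tray of the stack: its middle, 15 mm above its underside. Rigid moulded grey plastic, 80-130 g, 150 x 150 mm over the rim, corners cut off, 30 mm deep. z is up out of the tray; x points along a diagonal from the middle to the corner with its grip tab; y is left of that. It snaps into the tray beneath: each corner clings for its first 5 mm; peeling at the tab takes 3 to 6 N, lifting level up to 14 N.
- tray_tab (a point): centre of the top tray's grip tab, an upright plate on the rim at one cut corner: 8 mm thick along the tray's x, 32 mm wide along y, standing 44 mm above the rim. This point is half-way up, 22 mm above the rim, 52 mm above the tray's underside, 102 mm from the tray's middle along x. It is the tallest tab of the stack, free on both sides. Axes as tray_center.
- tray_far (a point): point on the top tray's underside near the corner opposite the tab, 66 mm from the middle along -x. Here the tray sits on a lug of the tray beneath, and about this point it pivots when the tab is raised. Axes as tray_center.
- rest_stack: the rest of the stack: three such trays nested at 16 mm pitch on a steel plate, one loose unit, 1.3 to 1.7 kg. Origin on the table under its middle, axes as the top tray's at the start. The top tray's underside sits 56 mm above it. The lower trays' tabs stand at the other three corners just outside the top tray's rim, their tops 114 mm (+y), 98 mm (-y) and 82 mm (-x) above the table.
- panel_middle (a point): inspection light panel, fixed: a flat black-framed square with a white face, 230 x 230 mm, 14 mm thick, lying on the table; this point is the middle of its top face. Axes along its sides, z up
- jar: bystander, to be left alone: small glass jar with a lid, 54 mm across, 75 mm tall, origin under its middle
- screwdriver: bystander, to be left alone: screwdriver lying on the table, origin below its middle
- tape_roll: bystander, to be left alone: empty cardboard roll standing on end, 100 mm across, 45 mm tall, origin under its middle
- carton: bystander, to be left alone: closed cardboard box 100 x 140 x 65 mm, origin under its middle
- parts_bin: bystander, to be left alone: small open black bin 110 x 80 x 50 mm, origin under its middle
- dust_brush: bystander, to be left alone: hand brush lying on the table, origin below its middle
- mug: bystander, to be left alone: white mug, 76 mm across, 85 mm tall, origin under its middle
- top_tray: the same top tray; origin in the middle of its underside, axes as tray_center
There are look-alikes about, which are no part of the job. Leave any turquoise look-alike of the top_tray alone.

How it is judged:
By the outcome, as a careful person would: the job done as asked, in the order asked, and still so for the second after the job is handed in, while the arm keeps its last pose, push and grip.
It also fails if it takes over 43 s, if anything falls off the work surface, if the arm or the gripper's body presses on something with over 40 N, if the wrist force passes 120 N, or if a joint passes its speed limit or range.

## Working session

There is one attempt and no reset: what is moved stays moved. The work goes in short steps, Python scripts to look and compute and a tool call to move; the robot and the scene stay as the last step left them, time stands still between calls to the robot, and variables do not carry over. Pictures are saved under pics/ and viewed, at most 10 in all, crops included, and the job is handed in when it is done.

Besides the shell and the picture viewer there is one more tool, called after ">>>" by a JSON object that holds its "name" and its "arguments". servo_tool: Moves the arm, as the interface text tells. Its arguments: {"type":"object","properties":{"motion":{"type":"array"},"newtons":{"type":"number"}},"required":["motion"]}

```bash
mkdir -p pics
cat > h.py <<'E'
import numpy as np, cv2
from cell import manip
def shot(name):
    d=manip.camera(name); np.savez(f'pics/{name}.npz',**{k:np.array(v) for k,v in d.items()}); return d
def cloud(d):
    h,w=d['range_z'].shape; f=h/2/np.tan(np.radians(float(d['vfov']))/2)
    v,u=np.mgrid[:h,:w]; z=d['range_z']
    P=np.stack([(u-d['cx'])*z/f,(v-d['cy'])*z/f,z],-1)
    M=np.array(d['cam_to_world']); return P@M[:3,:3].T+M[:3,3]
E
python3 - <<'E'
from h import *
a=shot('scene');b=shot('side')
for n,d in(('scene',a),('side',b)):
    cv2.imwrite(f'pics/{n}1.png',cv2.resize(d['frame'][:,:,::-1],(784,588),interpolation=cv2.INTER_CUBIC))
    print(n,np.round(d['cam_to_world'],2).tolist())
print(manip.read_state())
E
```

```text
scene [[0.12, 0.76, -0.64, 1476.03], [0.99, -0.09, 0.07, -98.85], [-0.01, -0.65, -0.76, 1187.46], [0.0, 0.0, 0.0, 1.0]]
side [[0.89, -0.32, 0.32, 40.02], [-0.45, -0.6, 0.66, -1050.65], [-0.02, -0.73, -0.68, 1157.43], [0.0, 0.0, 0.0, 1.0]]
{'clock': 0.1, 'joints': array([-6.66481323e-02,  3.00404885e-01,  1.52149113e+00, -8.20363469e-06,
        1.32069919e+00, -6.65857790e-02]), 'qd': array([ 0.00082424, -0.00034558,  0.00034391,  0.00021791, -0.00087423,
        0.0004077 ]), 'effort': array([ 1.84928511e-03, -5.32644153e+01, -3.53284299e+01,  7.10431044e-02,
        2.34944851e-02, -7.30603051e-05]), 'eef_pos': array([ 5.49775806e+02, -1.65978417e-02,  2.04960701e+02]), 'eef_rot': array([-3.14059179e+00, -5.87775908e-05,  1.57073598e+00]), 'wrist_force': array([-0.31902717,  0.26601492, -0.05483365]), 'moment': array([-0.01704527, -0.04016043, -0.00302451]), 'finger_force': 0.0, 'finger_gap': 94.09401676438604}
```

View pics/scene1.png

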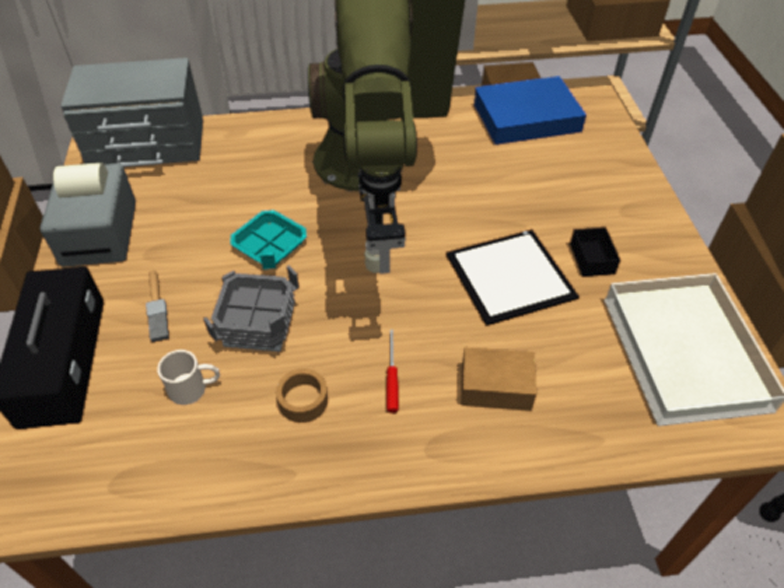

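View pics/side1.png

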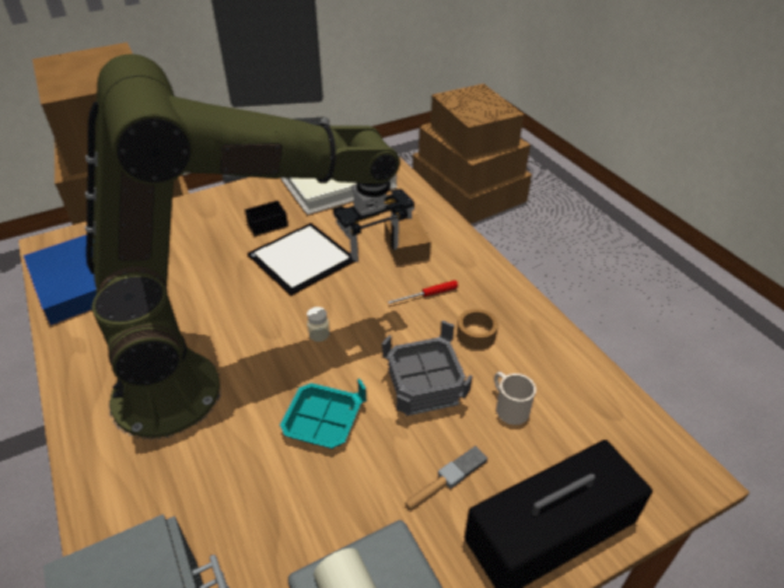

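The scene view shows the grey stack at (255,310), with a turquoise look-alike tray at (268,240) to leave alone. The panel is at (512,275) and the jar is next to the gripper at (375,260). In the side view, the grey tabs are at (447,330), (387,347), (468,388) and one hidden at front-left. I'll use the height data to pick out the tallest.

Run:
```python
from h import *
allp=[]
for n,(u0,v0,u1,v1) in (('scene',(200,255,310,360)),('side',(370,310,490,425))):
    d=dict(np.load(f'pics/{n}.npz')); P=cloud(d); s=560/784
    c=d['frame'][int(v0*s):int(v1*s),int(u0*s):int(u1*s),::-1]
    cv2.imwrite(f'pics/{n}_crop.png',cv2.resize(c,None,fx=6,fy=6,interpolation=cv2.INTER_CUBIC))
    Q=P[int(v0*s):int(v1*s),int(u0*s):int(u1*s)]
    m=(Q[...,2]>10)&(d['range_z'][int(v0*s):int(v1*s),int(u0*s):int(u1*s)]>0)
    q=Q[m]; print(n,len(q),q.min(0).round(),q.max(0).round()); 
    t=q[q[:,2]>91]
    if len(t):
        lab=np.zeros(len(t),int)-1;k=0
        for i in range(len(t)):
            if lab[i]<0:
                st=[i];lab[i]=k
                while st:
                    j=st.pop()
                    for x in np.where((lab<0)&(np.linalg.norm(t-t[j],axis=1)<12))[0]: lab[x]=k;st.append(x)
                k+=1
        for i in range(k):
            g=t[lab==i]; print(len(g),g.mean(0).round(1),g.min(0).round(1),g.max(0).round(1))
    pan=P[(P[...,2]>9)&(P[...,2]<19)&(d['frame'].min(-1)>200)]
    pan=pan[(pan[:,0]>300)&(pan[:,0]<700)&(pan[:,1]>50)&(pan[:,1]<420)]
    r=cv2.minAreaRect(pan[:,:2].astype(np.float32)); print('panel',r,np.median(pan[:,2]))
```

```text
scene 2970 [ 349. -370.   10.] [ 638. -175.  134.]
57 [ 489.3 -185.   107.3] [ 471.3 -196.7   91.8] [ 503.5 -174.9  119.8]
1 [ 466.9 -283.4   91. ] [ 466.9 -283.4   91. ] [ 466.9 -283.4   91. ]
1 [ 469.6 -265.4   91.5] [ 469.6 -265.4   91.5] [ 469.6 -265.4   91.5]
2 [ 477.5 -327.9   91.1] [ 473.9 -330.7   91.1] [ 481.1 -325.    91.1]
1 [ 502.5 -194.2   91.3] [ 502.5 -194.2   91.3] [ 502.5 -194.2   91.3]
1 [ 500.4 -336.    91.2] [ 500.4 -336.    91.2] [ 500.4 -336.    91.2]
2 [ 535.7 -343.1   92.8] [ 532.2 -345.9   92.8] [ 539.1 -340.4   92.8]
125 [ 628.  -218.5  114.3] [ 616.4 -233.    91.2] [ 637.8 -203.8  134.4]
33 [ 593.8 -358.4   97.4] [ 575.8 -369.    91.1] [ 608.  -349.2  103.7]
1 [ 618.4 -262.1   91.7] [ 618.4 -262.1   91.7] [ 618.4 -262.1   91.7]
panel ((464.9569091796875, 306.71722412109375), (196.27731323242188, 195.22560119628906), 12.45728874206543) 14.100761613872805
side 3089 [ 440. -373.   10.] [784.   8. 135.]
109 [ 621.8 -221.1  113.1] [ 610.4 -244.7   91.1] [ 634.7 -205.4  135.4]
52 [ 480.8 -188.5  107.5] [ 467.2 -199.2   94.2] [ 495.8 -175.4  119.7]
1 [ 593.6 -216.
[... 547 characters left out ...]
91.7]
3 [ 592.2 -324.9   91.4] [ 588.4 -328.4   91. ] [ 598.4 -319.3   91.7]
2 [ 468.1 -262.1   91.6] [ 465.6 -263.4   91.2] [ 470.6 -260.7   92.1]
29 [ 589.6 -360.3   98.3] [ 575.8 -373.4   92. ] [ 604.5 -348.4  103.5]
2 [ 462.3 -292.1   91.3] [ 460.9 -292.6   91.1] [ 463.8 -291.6   91.6]
4 [ 557.5 -351.9   92.5] [ 553.1 -356.2   91.9] [ 561.  -349.    93.5]
1 [ 456.6 -312.    92.7] [ 456.6 -312.    92.7] [ 456.6 -312.    92.7]
3 [ 488.5 -336.6   91.9] [ 487.  -340.7   91.6] [ 490.1 -331.3   92.3]
2 [ 473.1 -328.5   92. ] [ 472.  -329.5   91.5] [ 474.2 -327.5   92.5]
panel ((463.7618408203125, 308.4650573730469), (191.02584838867188, 192.1747589111328), 12.778807640075684) 15.34600049189146
```

View pics/side_crop.png

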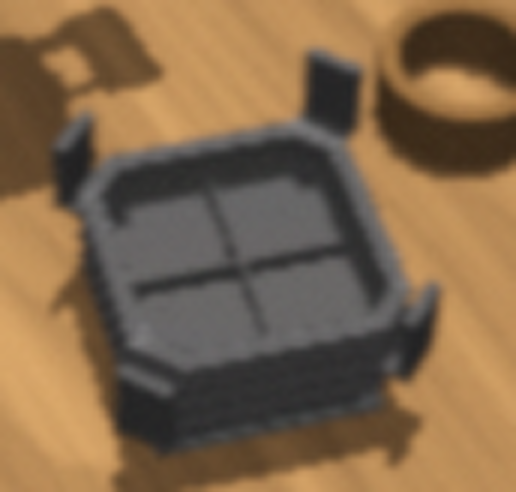

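View pics/scene_crop.png

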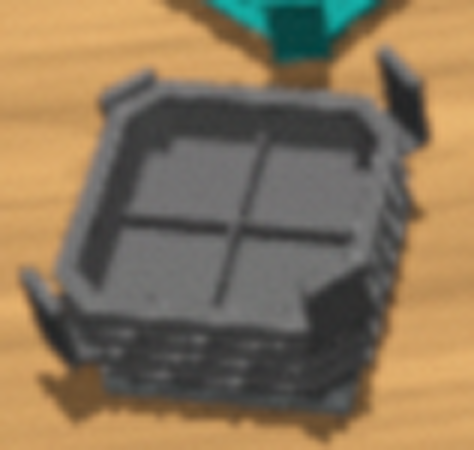

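The light panel's white face is centred near (464.5,307.5). Candidates in the side crop:
- **Tab at (333,90):** top is about 133 mm, so the tallest and the top tray's. World position is about (625,-220).
- **Tab at (73,160):** top is 119 mm, so a lower tray's.
- **Tab at (425,330):** top is 103 mm, so a lower tray's.
- **Tab at (150,380):** the lowest, also a lower tray's.
- **Turquoise tray:** excluded by the task.

The tray's x axis comes out at about 31.7°. Next I'll hover over the chosen tab.

>>> {"name": "servo_tool", "arguments": {"motion": [[[0.15,-0.44,0,0,0,0.176,0.5],[0.15,-0.44,0,0,0,0.176,0.5],[0.15,-0.44,0,0,0,0.176,0.5],[0.15,-0.44,0,0,0,0.176,0.5],[0.15,-0.44,0,0,0,0.176,0.5],[0.15,-0.44,0,0,0,0.176,0.5],[0.15,-0.44,0,0,0,0.176,0.5],[0.15,-0.44,0,0,0,0.176,0.5],[0.15,-0.44,0,0,0,0.176,0.5]]], "newtons": 8}}

```text
clock: 1.0
eef_pos: [625.0, -218.8, 205.8]
eef_rot: [3.141, 0.0, 2.125]
wrist_force: [-0.1, 1.1, -0.0]
finger_gap: 46.8
finger_force: 0.0
```

Run:
```python
from h import *
d=shot('wrist'); P=cloud(d); s=manip.read_state()
print(s['eef_pos'].round(1),s['eef_rot'].round(3),s['finger_gap'],s['clock'],s['joints'].round(2))
cv2.imwrite('pics/wrist1.png',cv2.resize(d['frame'][:,:,::-1],(784,588),interpolation=cv2.INTER_CUBIC))
for lo,hi in((124,140),(95,140)):
    m=(P[...,2]>lo)&(P[...,2]<hi)&(np.hypot(P[...,0]-625,P[...,1]+220)<30)
    q=P[m]; 
    if len(q): print(len(q),q.mean(0).round(1),cv2.minAreaRect(q[:,:2].astype(np.float32)))
# tray rim
m=(P[...,2]>83)&(P[...,2]<92)&(np.hypot(P[...,0]-538,P[...,1]+273)<95)
q=P[m]; print(len(q),cv2.minAreaRect(q[:,:2].astype(np.float32)) if len(q) else 0)
```

```text
[ 625.  -218.9  205.9] [3.141 0.    2.125] 47.02005339209666 1.05 [-0.39  0.56  1.16  0.    1.43 -0.95]
417 [ 623.7 -215.4  130.4] ((624.4401245117188, -216.1053009033203), (7.6387834548950195, 31.655920028686523), 31.63723373413086)
499 [ 622.5 -213.4  127.1] ((624.3402099609375, -215.99049377441406), (7.909502029418945, 31.87290382385254), 32.252586364746094)
7059 ((538.0281372070312, -269.74664306640625), (151.6798553466797, 150.8447265625), 76.26551818847656)
```

View pics/wrist1.png

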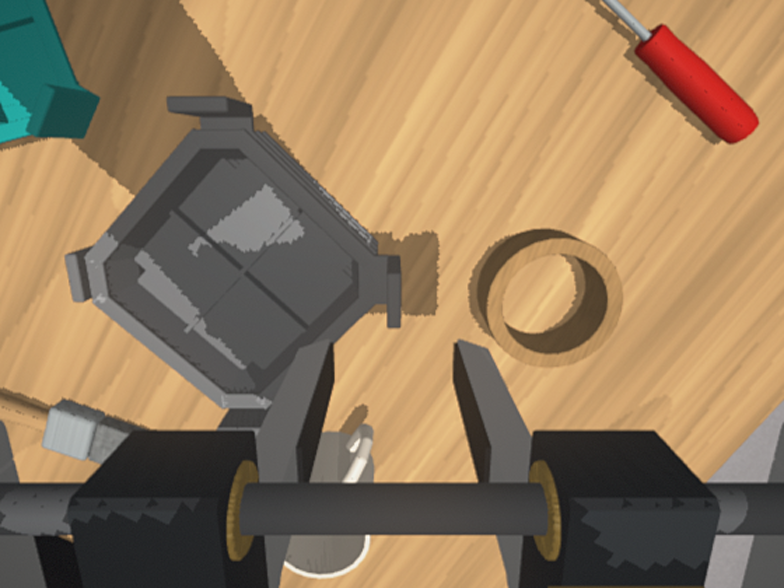

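The wrist view shows the tall tab at (393,290), lined up between the fingers in the closing direction (within about 1 mm). No other tab is near the jaws, so I'll descend.

>>> {"name": "servo_tool", "arguments": {"motion": [[[0,0.003,-0.08,0,0,0,0.5],[0,0.003,-0.15,0,0,0,0.5],[0,0.003,-0.2,0,0,0,0.5],[0,0.003,-0.226,0,0,0,0.5],[0,0.003,-0.226,0,0,0,0.5],[0,0.003,-0.226,0,0,0,0.75]]]}}

```text
clock: 1.65
eef_pos: [625.6, -218.5, 93.9]
eef_rot: [3.141, 0.001, 2.124]
wrist_force: [0.2, 0.6, -0.5]
finger_gap: 42.3
finger_force: 0.0
```

>>> {"name": "servo_tool", "arguments": {"motion": [[[0,0,0,0,0,0,1],[0,0,0,0,0,0,1],[0,0,0,0,0,0,1],[0,0,0,0,0,0,1],[0,0,0,0,0,0,1]]], "newtons": 5}}

```text
clock: 2.15
eef_pos: [625.1, -218.6, 92.7]
eef_rot: [3.141, 0.0, 2.124]
wrist_force: [0.7, 0.9, 1.1]
finger_gap: 7.9
finger_force: 5.0
```

Tab gripped (7.9 mm gap) with no notable side force. I'll tighten the grip, then peel on an arc about the far corner.

>>> {"name": "servo_tool", "arguments": {"motion": [[[0,0,0,0,0,0,1],[0,0,0,0,0,0,1],[0,0,0,0,0,0,1],[-0.0017,-0.0011,0.0088,0.0044,-0.0071,0,1],[-0.0017,-0.0011,0.0088,0.0044,-0.0071,0,1],[-0.0037,-0.0023,0.0175,0.0088,-0.0142,0,1],[-0.0037,-0.0023,0.0175,0.0088,-0.0142,0,1],[-0.0058,-0.0036,0.0261,0.0131,-0.0213,0,1],[-0.0058,-0.0036,0.0261,0.0131,-0.0213,0,1]]], "newtons": 45}}

```text
clock: 3.05
eef_pos: [622.5, -220.4, 106.5]
eef_rot: [3.06, 0.001, 2.123]
wrist_force: [4.7, 3.0, 3.1]
finger_gap: 7.8
finger_force: 45.0
```

>>> {"name": "servo_tool", "arguments": {"motion": [[[-0.0023,-0.0014,0.0086,0.0044,-0.0071,0,1],[-0.0048,-0.0029,0.0171,0.0088,-0.0142,0,1],[-0.0075,-0.0046,0.0256,0.0131,-0.0213,0,1],[-0.0075,-0.0046,0.0256,0.0131,-0.0213,0,1],[-0.0075,-0.0046,0.0256,0.0131,-0.0213,0,1],[-0.0075,-0.0046,0.0256,0.0131,-0.0213,0,1]]]}}

```text
clock: 3.65
eef_pos: [619.6, -222.1, 119.6]
eef_rot: [2.981, 0.002, 2.124]
wrist_force: [8.9, 5.8, 6.0]
finger_gap: 7.8
finger_force: 45.0
```

Run:
```python
from h import *
d=shot('side'); s=manip.read_state()
print(s['eef_pos'].round(1),s['wrist_force'].round(1),s['moment'].round(2),s['clock'])
c=d['frame'][210:310,255:355,::-1]
cv2.imwrite('pics/side2.png',cv2.resize(c,None,fx=5.5,fy=5.5,interpolation=cv2.INTER_CUBIC))
```

```text
[ 619.6 -222.   119.6] [9.4 6.  6.4] [ 0.81 -1.31 -0.04] 3.7
```

View pics/side2.png

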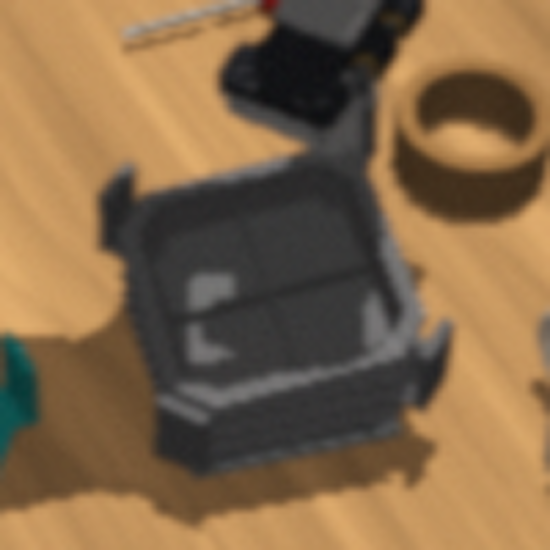

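The side crop shows the tab corner at (350,150) raised about 26 mm, with the far corner at (190,410) still seated. The wrist force shows a slight inward press, so I'll ease outward, then lift free.

>>> {"name": "servo_tool", "arguments": {"motion": [[[0.0015,0.001,0.001,0,0,0,1],[0.003,0.002,0.003,0,0,0,1],[0.003,0.002,0.008,0,0,0,1],[0.003,0.002,0.014,0,0,0,1],[0.003,0.002,0.022,0,0,0,1],[0.003,0.002,0.03,0,0,0,1],[0.003,0.002,0.03,0,0,0,1]]]}}

```text
clock: 4.4
eef_pos: [619.9, -221.8, 134.0]
eef_rot: [2.984, 0.001, 2.124]
wrist_force: [-0.2, -0.4, -0.3]
finger_gap: 7.9
finger_force: 45.0
```

>>> {"name": "servo_tool", "arguments": {"motion": [[[0,0,0.03,0,0,0,1],[0,0,0.07,0,0,0,1],[0,0,0.11,0,0,0,1],[0,0,0.15,0,0,0,1],[0,0,0.19,0,0,0,1],[0,0,0.19,0,0,0,1],[0,0,0.19,0,0,0,1]]]}}

```text
clock: 5.1
eef_pos: [619.7, -221.6, 228.3]
eef_rot: [2.984, 0.0, 2.124]
wrist_force: [0.3, -0.2, -0.6]
finger_gap: 7.8
finger_force: 45.0
```

Run:
```python
from h import *
d=shot('side'); s=manip.read_state()
print(s['eef_pos'].round(1),s['eef_rot'].round(3),s['wrist_force'].round(1),s['moment'].round(2),s['clock'])
c=d['frame'][150:330,230:370,::-1]
cv2.imwrite('pics/side3.png',cv2.resize(c,None,fx=3.3,fy=3.3,interpolation=cv2.INTER_CUBIC))
```

```text
[ 619.5 -221.5  227.4] [ 2.985e+00 -1.000e-03  2.124e+00] [-0.2 -0.1 -1.5] [ 0.02 -0.03  0.06] 5.15
```

View pics/side3.png

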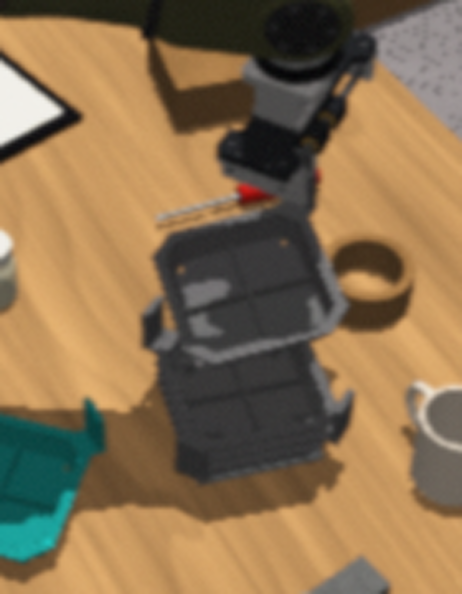

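The tray is clear above the stack, held by the tab at (300,190), and the lower trays are still in place. Now I'll level it and carry it high over to the panel.

>>> {"name": "servo_tool", "arguments": {"motion": [[[0,0,0,-0.0131,0.0213,0,1],[0,0.02,0,-0.0262,0.0426,0,1],[-0.01,0.08,0,-0.0262,0.0426,0,1],[-0.02,0.15,0,-0.0262,0.0426,0,1],[-0.03,0.22,0,-0.0262,0.0426,0,1],[-0.04,0.29,0,-0.0262,0.0426,0,1],[-0.05,0.36,0,-0.0262,0.0426,0,1],[-0.06,0.43,0,-0.0262,0.0426,0,1],[-0.065,0.5,0,-0.0262,0.0426,0,1],[-0.07,0.57,0,-0.0262,0.0426,0,1]]]}}

```text
clock: 6.15
eef_pos: [584.1, 64.8, 227.2]
eef_rot: [-3.14, -0.001, 2.124]
wrist_force: [-0.4, -0.1, -0.4]
finger_gap: 7.8
finger_force: 45.0
```

>>> {"name": "servo_tool", "arguments": {"motion": [[[-0.007,0.07,0,0,0,0,1],[-0.015,0.14,0,0,0,0,1],[-0.022,0.21,0,0,0,0,1],[-0.03,0.28,0,0,0,0,1],[-0.037,0.35,0,0,0,0,1],[-0.045,0.42,0,0,0,0,1],[-0.053,0.49,0,0,0,0,1],[-0.06,0.55,0,0,0,0,1],[-0.067,0.595,0,0,0,0,1],[-0.067,0.595,0,0,0,0,1]]]}}

```text
clock: 7.15
eef_pos: [550.1, 363.1, 226.5]
eef_rot: [-3.139, -0.0, 2.127]
wrist_force: [-0.1, 0.0, -1.8]
finger_gap: 7.5
finger_force: 45.0
```

>>> {"name": "servo_tool", "arguments": {"motion": [[[0,0,-0.03,0,0,0,1],[0,0,-0.07,0,0,0,1],[0,0,-0.11,0,0,0,1],[0,0,-0.14,0,0,0,1],[0,0,-0.155,0,0,0,1],[0,0,-0.155,0,0,0,1],[0,0,-0.155,0,0,0,1],[0,0,-0.155,0,0,0,1]]]}}

```text
clock: 7.95
eef_pos: [551.7, 361.0, 151.8]
eef_rot: [3.14, 0.0, 2.124]
wrist_force: [1.0, -0.1, -1.3]
finger_gap: 7.8
finger_force: 45.0
```

Run:
```python
from h import *
s=manip.read_state()
print(s['eef_pos'].round(1),s['eef_rot'].round(3),s['wrist_force'].round(1),s['moment'].round(2),s['clock'])
for n in('wrist','scene','side'):
    d=shot(n); P=cloud(d); g=d['frame'].astype(int)
    m=(np.ptp(g,axis=2)<25)&(g.mean(-1)<150)&(P[...,2]>100)&(P[...,2]<175)&(np.hypot(P[...,0]-465,P[...,1]-307)<84)
    q=P[m]; f=q[q[:,2]<130]; r=q[q[:,2]>136]
    print(n,len(f),len(r))
    for w,k in(('floor',f),('rim',r)):
        if len(k)<60: continue
        for _ in range(3):
            A=np.c_[k[:,:2]-[465,307],np.ones(len(k))]; c=np.linalg.lstsq(A,k[:,2],rcond=None)[0]; e=abs(A@c-k[:,2]); k=k[e<max(1.5,1.5*np.median(e))]
        print(w,len(k),c.round(4),cv2.minAreaRect(k[:,:2].astype(np.float32)))
    if n=='side': cv2.imwrite('pics/side4.png',cv2.resize(d['frame'][100:330,130:380,::-1],None,fx=2.5,fy=2.5,interpolation=cv2.INTER_CUBIC))
```

```text
[551.7 361.  151.8] [3.14  0.    2.124] [ 1.  -0.1 -1.3] [ 0.04 -0.15  0.02] 7.95
wrist 34697 9986
floor 24009 [-1.000000e-03 -2.500000e-03  1.187477e+02] ((463.7005310058594, 306.7733459472656), (115.9439697265625, 118.27849578857422), 76.75635528564453)
rim 5777 [5.300000e-03 1.990000e-02 1.443556e+02] ((457.9626159667969, 323.1230163574219), (153.45379638671875, 135.84886169433594), 47.773681640625)
scene 1079 342
floor 383 [8.000000e-04 1.000000e-03 1.188692e+02] ((465.4026794433594, 307.9489440917969), (119.3481674194336, 123.72673797607422), 76.26117706298828)
rim 125 [ 1.44000e-02 -9.30000e-03  1.43394e+02] ((465.98919677734375, 303.7897033691406), (136.79298400878906, 151.72540283203125), 75.45747375488281)
side 537 276
floor 191 [ 1.720000e-02 -1.590000e-02  1.213266e+02] ((464.3350524902344, 309.883056640625), (134.15773010253906, 119.56723022460938), 76.16078186035156)
rim 104 [ 4.000000e-04 -1.540000e-02  1.454324e+02] ((462.8115234375, 306.4521484375), (157.30606079101562, 148.0471649169922), 77.52423095703125)
```

View pics/side4.png

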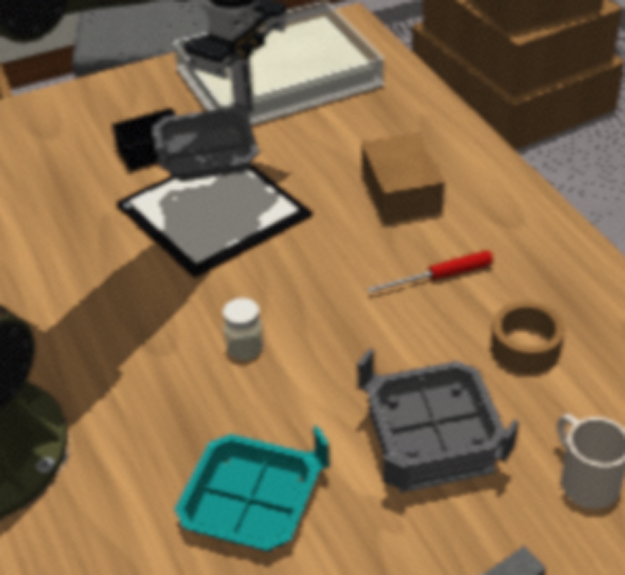

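The view shows the tray level over the panel at (205,140), with the rest of the stack at (435,420) and every bystander undisturbed. The tray is centred to within about 2 mm, with its underside about 10 cm above the panel, so I'm handing it in.

```bash
python3 -c "
from cell import manip
print(manip.sign_off())"
```

```text
the job is handed in; nothing more can be done
None
```

The top tray was peeled off tab corner first (about 26 mm), lifted free, and handed in still held level over the middle of the light panel, its underside about 10 cm above it; the other trays and bystanders looked undisturbed.

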